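# Lock a setting screw with its locknut while a bar holds the screw

## Task

The slotted setting screw on the green fixture is already set and must keep its setting while it is locked. Lay the square brass bar down into the screw's slot and the notch of the green stop post, so that the screw cannot turn, then swing the locknut's lever by its red handle clockwise (seen from above) about sixty degrees until it stops. Leave the bar lying in the slot and notch, and leave the screwdriver and the hex key alone.

Things in the scene. Friction and masses are not known exactly. Their poses are not given: they have to be found in the camera images.
- bar_center (a point): Centre (half-way up) of the loose square brass holding bar, 160 long x 14 wide x 14 high mm, 0.2 kg, lying flat on the bench to the right of the fixture among a red-handled screwdriver and a black hex key; their places are swapped from run to run. Its x axis runs along the bar, z up; either end may go either way.
- seat (a point): Fixed point on the green fixture (bolted to the bench; foot 190 x 64 mm, 12 mm thick): where the bar's centre lies when home, 45 mm above the bench, midway between screw slot and post notch. x axis: from screw to stop post, the line along which the bar must lie; z up. Between the screw's head and the post are 80 mm free for fingers, down to the foot.
- screw_axis (a point): Point on the vertical axis of screw and locknut, 45 mm above the bench, 55 mm from the seat (its -x side), in the middle of the steel screw head's slot: 44 mm long, 17 mm wide, floor 38 mm above the bench, mouth flaring to about 35 mm wide at 68 mm above the bench, so that a bar let go a few mm high slides home. Fixed to the fixture, same axes as seat.
- notch (a point): Middle of the notch in the green stop post, 45 mm above the bench, 55 mm from the seat (its +x side): 16 mm long, 21 mm wide, floor 38 mm above the bench, mouth flaring to about 40 mm wide at 68 mm. Fixed to the fixture, same axes as seat.
- handle (a point): Point on the upright round red handle of the locknut's lever, 16 mm thick, its top 84 mm and the lever's end boss 29 mm above the bench; the point is on its axis 62 mm above the bench and 95 mm from the screw axis. The lever starts roughly square to the bar's seat, on the -y side of the fixture, and swings away from the stop post.
- setting_screw (a joint): Turn of the setting screw, rad, clockwise from above positive; 0 = slot in line with the notch. It turns almost freely (0.04 N m) unless the bar holds it, which leaves it about 0.1 rad of play each way.
- locknut (a joint): Turn of the locknut relative to the screw, rad, clockwise from above positive; starts at 0 to 0.15, comes up tight at a hard stop at 1.05. It is stiff on the thread (0.22 N m, about 2.5 N at the handle; stays where left), so without the bar it drags the screw round with it.
- holding_bar: The same brass bar; origin at the centre of its underside.
- driver: Bystander: flat screwdriver with red ribbed handle, 120 x 21 x 20 mm, lying on the bench; origin at the centre of its underside. Leave it alone.
- key: Bystander: black L-shaped hex key, 93 x 31 x 7 mm, lying on the bench; origin at the centre of its underside. Leave it alone.

How it is judged:
By the outcome, as a careful person would: the job done as asked, in the order asked, and still so for the second after the job is handed in, with the robot touching nothing.
It also fails if it takes over 54 s, if anything falls off the work surface, if the arm or the gripper's body presses on something with over 40 N, if the wrist force passes 120 N, or if a joint passes its speed limit or range.

## Robot

A 6-joint arm with a two-finger parallel gripper is mounted at the origin on a cart in front of the work surface, level with it; the furniture and walls round the work are solid. World frame = base frame: x ahead of the robot, y to its left, z up, the work surface at z = 0. Lengths are in m, angles in degrees, forces in N, time in s.
With the tool pointing down it reaches from about 0.4 to 0.825 m from the base axis. Payload 7 kg.
Tool frame: the origin (TCP) lies between the finger pads; the fingertips stand 22 mm ahead of it and the grasp point (between the pads) lies 3 mm ahead of it; z points along the fingers, y is the line along which they close (so a half turn about z gives the same grasp; the last joint's range is limited). The gripper opens to 88 mm and grips with 3 to 60 N. Pads are 19 mm wide; open, the fingers measure 130 mm over their backs; the gripper's body (78 mm by 193 mm) begins 47 mm behind the grasp point.
Start: joints at [85.778, 20.546, 0.682, 0, -70.136, -16.507], TCP at [0.239, 0.631, 0.249] pointing down, gripper open.
Joint ranges: [-176.03, 176.03], [-82.01, 121.73], [-58.28, 71.71], [-173.87, 95.51], [-174.79, -0.11], [-173.66, 173.66]. Speed limits (degrees/s): [136.94, 136.94, 172.46, 180, 180, 180].

## Interface

Orientations are given as [roll, pitch, yaw] about the fixed x, y, z axes, in that order (R = Rz(yaw) Ry(pitch) Rx(roll)).
In Python, from plant import ctrl gives the robot as it stands.
- The arm moves only by the tool apply_moves, never from a script. Its argument "targets" is a list of rows, each an object with "travel": the shift along the tool's x, y, z in mm, a list of three; "roll": the turn about the tool's z in degrees; "jaw": the finger opening in mm, from 0 to 87.6. In form: [{"travel": [tx, ty, tz], "roll": roll, "jaw": jaw}, ...]. A call has 1 to 10 rows; each row shifts and turns the commanded pose from where the row before left it, along the tool's axes as they then stand; what a row does not reach is not made up. A row lasts 1/10 s, in which the tool goes at most 50 mm and 8.59 degrees, less where a joint would pass 70% of its speed; a pose out of reach is approached as far as the arm can. A call with a gripper value outside its range is refused whole. The fingers move at their own pace and stop on an object; the grip force is fixed at half the most. Time passes only in rows, so rows that do not move let the fingers close. It gives the time, the measured TCP pose, the force, the opening and the grip force at its end, in the units of the state.
- ctrl.get_obs(): the state, without advancing time (a new reading comes with each control period).
- ctrl.snapshot(name): name is "scene" or "top"; returns the picture (400x640x3 uint8, red, green, blue); there is no depth.
- ctrl.calibration(name): a dict with "K" (3x3 intrinsics, pixels), "extrinsics" (4x4, takes a point from camera to world coordinates). Camera axes: x right, y down, z forward; pixel columns grow to the right and rows downward; lengths in m; the calibration is good to about 2 mm. A picture is of the moment at which its call begins. calibration takes no time and is no camera call.
- ctrl.close_job(): hands the job in; it is judged then, once.
The state is a dict: "clock": time; "joint_pos": joint angles; "qvel": joint speeds; "tau": joint torques, N m; "tool_pos": TCP position; "orientation": TCP orientation; "force": force on the tool from outside, world axes, zero at the start; "moment": the same for the moment, N m; "opening": finger opening in m; "gripper_force": force on a finger pad.
Only numpy, scipy, OpenCV 4.12 (cv2) and the standard library are available. Lean on these libraries where they do the work, as an engineer would, in place of code of your own. Each camera call takes 0.05 s, during which the arm holds its last target. There are 200 camera calls.

## Working session

There is one attempt and no reset: what is moved stays moved. The work goes in short steps, Python scripts to look and compute and a tool call to move; the robot and the scene stay as the last step left them, time stands still between calls to the robot, and variables do not carry over. Pictures are saved under pics/ and viewed, at most 10 in all, crops included, and the job is handed in when it is done.

Besides the shell and the picture viewer there is one more tool, called after ">>>" in YAML: its name, and indented under it one key for each argument. apply_moves: Moves the arm, as the interface text tells. Its arguments: {"type":"object","properties":{"targets":{"type":"array","items":{"type":"object","properties":{"travel":{"type":"array","items":{"type":"number"}},"roll":{"type":"number"},"jaw":{"type":"number"}}}}},"required":["targets"]}

```bash
mkdir -p pics; python3 - <<'E'
from plant import ctrl
import cv2,numpy as np
for n in("scene","top"):
    cv2.imwrite(f"pics/{n}0.png",ctrl.snapshot(n)[:,:,::-1])
    c=ctrl.calibration(n);print(n,np.round(c["K"],1).tolist(),np.round(c["extrinsics"],3).tolist())
o=ctrl.get_obs();print(o)
E
```

```text
scene [[446.9, 0.0, 332.0], [0.0, 446.9, 197.7], [0.0, 0.0, 1.0]] [[0.67, -0.369, 0.644, -0.023], [-0.742, -0.348, 0.573, -0.597], [0.012, -0.862, -0.507, 0.546], [0.0, 0.0, 0.0, 1.0]]
top [[507.5, 0.0, 320.8], [0.0, 507.5, 199.7], [0.0, 0.0, 1.0]] [[0.008, -0.992, 0.126, 0.385], [-1.0, -0.01, -0.01, -0.073], [0.011, -0.126, -0.992, 1.275], [0.0, 0.0, 0.0, 1.0]]
{'clock': 0.1, 'joint_pos': array([ 8.57783932e+01,  2.05872300e+01,  6.40252966e-01, -1.73031073e-02,
       -7.01338975e+01, -1.65086999e+01]), 'qvel': array([ 0.02302118, -0.00732848,  0.13833863, -0.01176466, -0.03817193,
       -0.00563406]), 'tau': array([-2.21846560e-03, -5.84167349e+01,  2.93753010e+01,  7.01553270e+00,
        1.01927086e-02, -5.61882530e-05]), 'tool_pos': array([0.23879307, 0.63094145, 0.24772818]), 'orientation': array([ 1.79917837e+02, -7.38704529e-03, -2.07361929e+01]), 'force': array([0.45457134, 0.23552647, 0.06153006]), 'moment': array([-0.00355724, -0.04530302,  0.00191995]), 'gripper_force': 0.0, 'opening': 0.08745074856084899}
```

View pics/scene0.png

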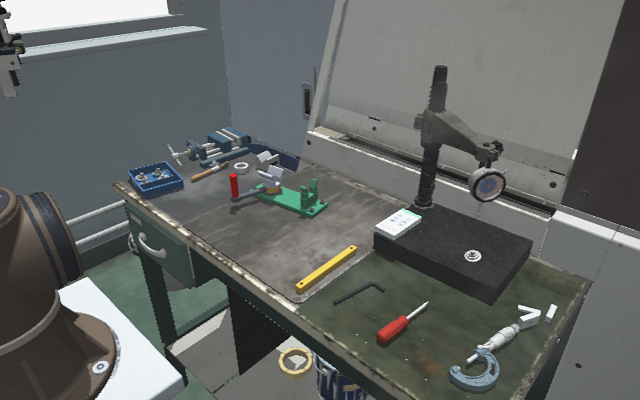

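View pics/top0.png

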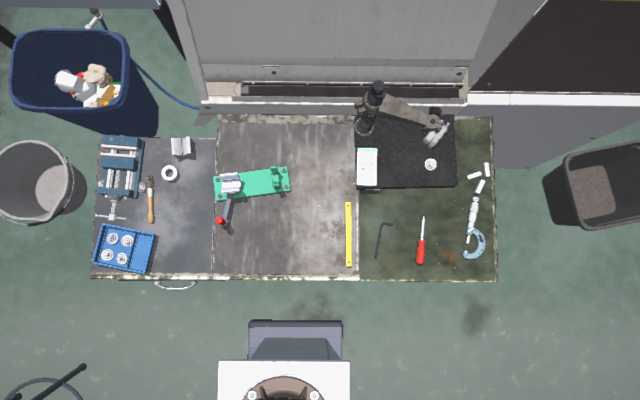

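Bar: top view about (349,235), scene view about (327,269). Fixture: top about (252,184), red handle at (220,221). Next, enlarged crops.

```bash
python3 - <<'E'
import cv2,numpy as np
t=cv2.imread("pics/top0.png");s=cv2.imread("pics/scene0.png")
f=lambda im,x,y,w,h,k:cv2.resize(im[y:y+h,x:x+w],None,fx=k,fy=k,interpolation=cv2.INTER_CUBIC)
# top: fixture (205..305,155..235) x5 =500x400 ; bar strip (330..370,195..275) x5 =200x400
cv2.imwrite("pics/ct.png",np.hstack([f(t,205,155,110,80,5),f(t,325,195,50,80,5)]))
cv2.imwrite("pics/cs.png",f(s,220,145,150,115,5))
E
```

```text
(no output)
```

View pics/ct.png

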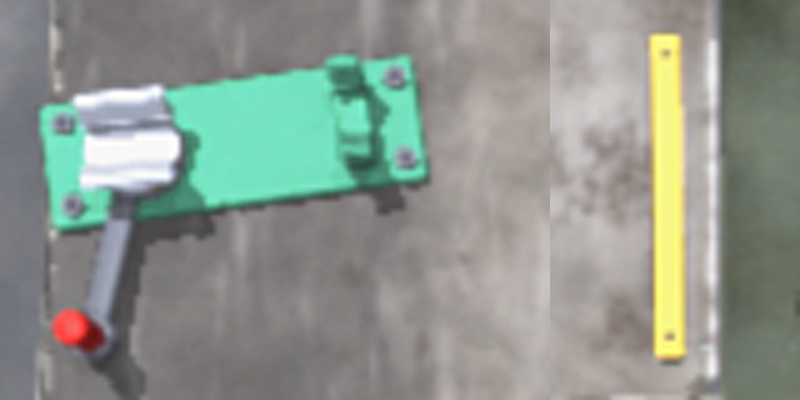

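View pics/cs.png

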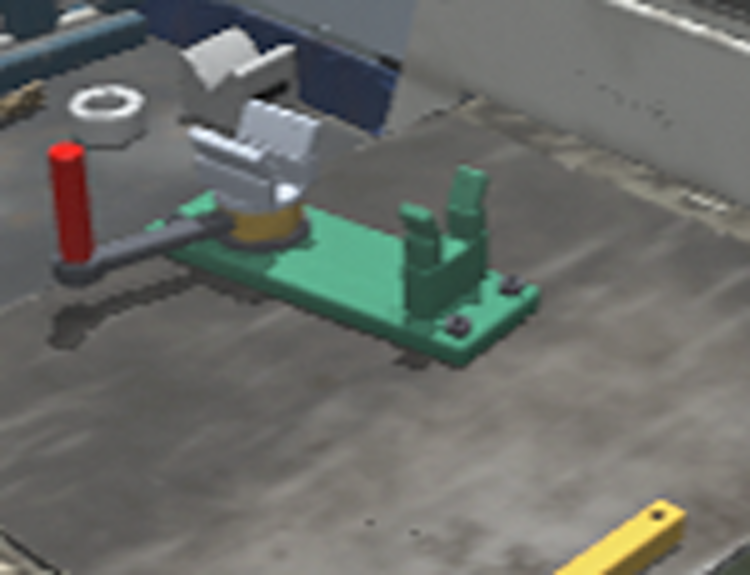

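The crops show the foot's four top corners, the bar's outline, the handle's top at (72,327) in the top crop and (66,150) in the scene crop, and the slot head and post.

```bash
cat >h.py <<'E'
from plant import ctrl
import numpy as np
def cam(n):
    c=ctrl.calibration(n);return np.array(c["K"]),np.array(c["extrinsics"])
def ray(n,u,v):
    K,E=cam(n);return E[:3,3],E[:3,:3]@np.linalg.solve(K,[u,v,1])
def onz(n,u,v,z):
    o,d=ray(n,u,v);return o+d*(z-o[2])/d[2]
def proj(n,p):
    K,E=cam(n);q=K@(E[:3,:3].T@(np.array(p)-E[:3,3]));return q[:2]/q[2]
def crop(x,y,x0,y0,k=5):return (x+.5)/k-.5+x0,(y+.5)/k-.5+y0
E
python3 - <<'E'
from h import *
np.set_printoptions(precision=4,suppress=True)
F=[onz("top",*crop(*p,205,155),.012)[:2] for p in[(42,104),(411,56),(427,181),(55,229)]]
F=np.array(F);c=F.mean(0);d=(F[1]+F[2]-F[0]-F[3])/2
print(F,"c",c,"L",np.hypot(*d),"yaw",np.degrees(np.arctan2(d[1],d[0])),"W",np.hypot(*((F[0]+F[1]-F[2]-F[3])/2)))
S=np.array([onz("scene",*crop(*p,220,145),.012)[:2] for p in[(540,291),(460,354),(148,230)]]);print("scene TR,BR,BL",S)
B=np.array([onz("top",*crop(x-550,y,325,195),.014)[:2] for x,y in[(650,35),(681,35),(685,357),(656,357)]])
e=(B[2]+B[3]-B[0]-B[1])/2
print(B,"c",B.mean(0),np.hypot(*e),np.degrees(np.arctan2(e[1],e[0])))
print("bar tip scene",[onz("scene",*crop(*p,220,145),.014)[:2] for p in[(666,499),(686,512)]])
print("handle",onz("top",*crop(72,327,205,155),.084),onz("scene",*crop(66,150,220,145),.084))
u=d/np.hypot(*d)
for k in(-55,55):
  p=c+u*k/1000;print(k,p,[ (proj("top",[*p,z])-[205,155])*5 for z in(.038,.068)],[(proj("scene",[*p,z])-[220,145])*5 for z in (.038,.068)])
E
```

```text
[[ 0.6037  0.1863]
 [ 0.6302  0.001 ]
 [ 0.5664 -0.0081]
 [ 0.5403  0.1776]] c [0.5851 0.0892] L 0.18729560406250115 yaw -81.92585643220627 W 0.06416813222945472
scene TR,BR,BL [[ 0.6302 -0.0023]
 [ 0.5665 -0.0129]
 [ 0.5427  0.1739]]
[[ 0.5402 -0.1452]
 [ 0.5403 -0.1608]
 [ 0.3804 -0.1629]
 [ 0.3803 -0.1486]] c [ 0.4603 -0.1544] 0.15992504115434944 -179.02048902422467
bar tip scene [array([ 0.544 , -0.1497]), array([ 0.5427, -0.161 ])]
handle [0.4851 0.1537 0.084 ] [0.487  0.1529 0.084 ]
-55 [0.5774 0.1437] [array([114.3368, 146.3091]), array([103.6764, 136.5837])] [array([239.0824, 176.0158]), array([235.2238, 119.9237])]
55 [0.5929 0.0347] [array([336.4342, 117.5568]), array([331.2076, 107.1552])] [array([422.9623, 242.1822]), array([421.6946, 184.1558])]
```

>>> apply_moves:
  targets:
    - {"travel": [0,0,0],"roll": -7.2,"jaw": 44}
    - {"travel": [0,0,0],"roll": -7.2,"jaw": 44}
    - {"travel": [0,0,0],"roll": -7.3,"jaw": 44}
    - {"travel": [30,40,0],"roll": 0,"jaw": 44}
    - {"travel": [30,40,0],"roll": 0,"jaw": 44}
    - {"travel": [30,40,0],"roll": 0,"jaw": 44}
    - {"travel": [30,40,0],"roll": 0,"jaw": 44}
    - {"travel": [30,40,0],"roll": 0,"jaw": 44}
    - {"travel": [30,40,0],"roll": 0,"jaw": 44}
    - {"travel": [30,40,0],"roll": 0,"jaw": 44}

```text
clock: 1.1
tool_pos: [0.4543, 0.353, 0.2485]
orientation: [180.0, 0.0, 1.0]
force: [0.9, -0.4, 0.1]
opening: 0.0443
gripper_force: 0.0
```

```bash
cat >>h.py <<'E'
def goto(x,y,z,yaw=None):
    """print tool-frame travel (mm) and roll to a world TCP goal"""
    o=ctrl.get_obs();a=np.radians(o["orientation"][2]);d=(np.array([x,y,z])-o["tool_pos"])*1000
    c,s=np.cos(a),np.sin(a)
    print("t",round(o["clock"],2),"pos",o["tool_pos"].round(4),"ypr",o["orientation"].round(1),"travel",np.round([c*d[0]+s*d[1],s*d[0]-c*d[1],-d[2]],1),"roll",None if yaw is None else round(o["orientation"][2]-yaw,1),"F",o["force"].round(1),"op",round(o["opening"],4),round(o["gripper_force"],1))
E
python3 - <<'E'
from h import *
import cv2
goto(.461,-.1545,.10,1)
# overlay wireframe with foot centre offset s
c=np.array([.5855,.088]);yaw=np.radians(-81.9);u=np.array([np.cos(yaw),np.sin(yaw)]);v=np.array([-u[1],u[0]])
seat=c+.008*u
P=lambda a,b,z:[*(seat+a*u+b*v),z]
segs=[]
for a0,a1,w0,w1 in((-.077,-.033,.0085,.0175),(.047,.063,.0105,.02)):
    for sg in(1,-1):
        for a in(a0,a1): segs.append((P(a,sg*w0,.038),P(a,sg*w1,.068)))
        for w,z in((w0,.038),(w1,.068)): segs.append((P(a0,sg*w,z),P(a1,sg*w,z)))
for a,b in[((-.103,-.032),(.087,-.032)),((-.103,.032),(.087,.032)),((-.103,-.032),(-.103,.032)),((.087,-.032),(.087,.032))]:segs.append((P(*a,.012),P(*b,.012)))
out=[]
for n,f,x0,y0,w,h in(("top","pics/top0.png",205,155,95,70),("scene","pics/scene0.png",245,155,95,70)):
    im=cv2.resize(cv2.imread(f)[y0:y0+h,x0:x0+w],None,fx=8,fy=8,interpolation=cv2.INTER_CUBIC)
    q=lambda p:tuple(int(t) for t in ((proj(n,p)+.5-[x0,y0])*8))
    for a,b in segs: cv2.line(im,q(a),q(b),(0,0,255),1)
    cv2.imwrite(f"pics/o_{n}.png",im)
E
```

```text
t 1.1 pos [0.4543 0.353  0.2485] ypr [180.   0.   1.] travel [ -2.1 507.6 148.5] roll -0.0 F [ 0.9 -0.4  0.1] op 0.0443 0.0
```

View pics/o_top.png

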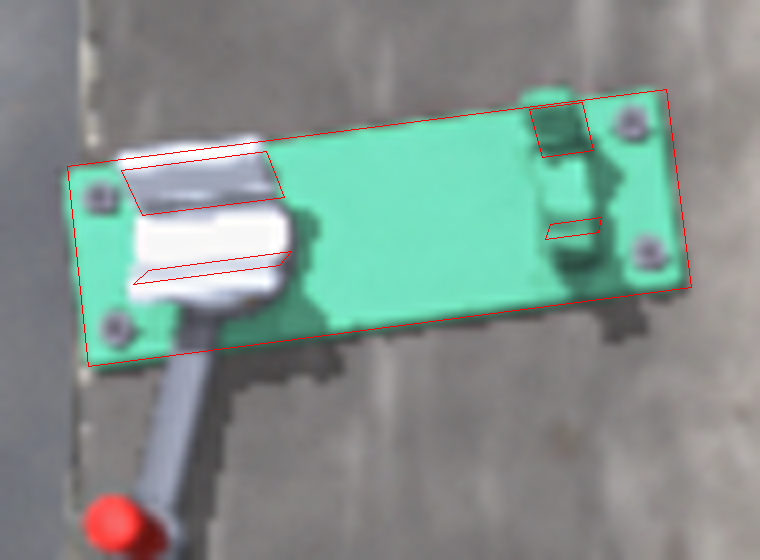

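View pics/o_scene.png

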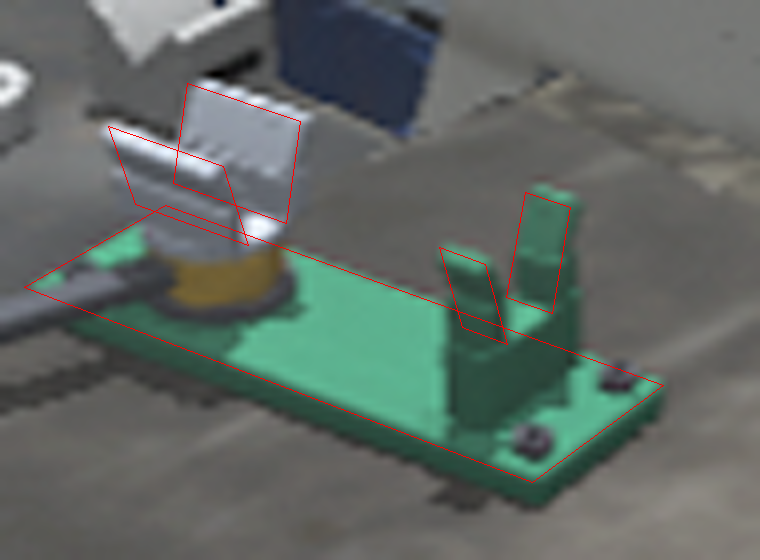

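The wireframe, with the seat 8 mm along from the foot's centre, lies on the head's flare, the post's horns and the foot in both views. So I take the seat as about (0.587, 0.079), yaw -81.9°. Next, move over the bar.

>>> apply_moves:
  targets:
    - {"travel": [0,48,8],"roll": 0,"jaw": 44}
    - {"travel": [0,48,8],"roll": 0,"jaw": 44}
    - {"travel": [0,48,8],"roll": 0,"jaw": 44}
    - {"travel": [0,48,8],"roll": 0,"jaw": 44}
    - {"travel": [0,48,8],"roll": 0,"jaw": 44}
    - {"travel": [0,48,8],"roll": 0,"jaw": 44}
    - {"travel": [0,48,8],"roll": 0,"jaw": 44}
    - {"travel": [0,48,8],"roll": 0,"jaw": 44}
    - {"travel": [0,48,8],"roll": 0,"jaw": 44}
    - {"travel": [0,40,8],"roll": 0,"jaw": 44}

```text
clock: 2.1
tool_pos: [0.461, -0.1193, 0.1683]
orientation: [-180.0, -0.0, 0.9]
force: [0.7, -0.1, 0.0]
opening: 0.0442
gripper_force: 0.0
```

>>> apply_moves:
  targets:
    - {"travel": [0,0,0],"roll": 0,"jaw": 44}
    - {"travel": [0,0,0],"roll": 0,"jaw": 44}

```text
clock: 2.3
tool_pos: [0.4611, -0.118, 0.1681]
orientation: [180.0, 0.1, 0.8]
force: [-0.1, 0.2, 0.1]
opening: 0.0441
gripper_force: 0.0
```

```bash
python3 -c "
from h import *
goto(.461,-.1545,.0255,1)"
```

```text
t 2.3 pos [ 0.4611 -0.118   0.1681] ypr [1.8e+02 1.0e-01 8.0e-01] travel [ -0.6  36.5 142.6] roll -0.2 F [-0.1  0.2  0.1] op 0.0441 0.0
```

>>> apply_moves:
  targets:
    - {"travel": [0,18,20],"roll": 0,"jaw": 44}
    - {"travel": [-0.6,18.5,25],"roll": 0,"jaw": 44}
    - {"travel": [0,0,30],"roll": 0,"jaw": 44}
    - {"travel": [0,0,25],"roll": 0,"jaw": 44}
    - {"travel": [0,0,20],"roll": 0,"jaw": 44}
    - {"travel": [0,0,12],"roll": 0,"jaw": 44}
    - {"travel": [0,0,6],"roll": 0,"jaw": 44}
    - {"travel": [0,0,4],"roll": 0,"jaw": 44}
    - {"travel": [0,0,0],"roll": 0,"jaw": 44}
    - {"travel": [0,0,0],"roll": 0,"jaw": 44}

```text
clock: 3.3
tool_pos: [0.4622, -0.1533, 0.0272]
orientation: [-180.0, -0.1, 1.0]
force: [0.6, 0.2, -0.0]
opening: 0.0439
gripper_force: 0.0
```

>>> apply_moves:
  targets:
    - {"travel": [0,0,0],"roll": 0,"jaw": 5}
    - {"travel": [0,0,0],"roll": 0,"jaw": 5}
    - {"travel": [0,0,0],"roll": 0,"jaw": 5}
    - {"travel": [0,0,0],"roll": 0,"jaw": 5}
    - {"travel": [0,0,0],"roll": 0,"jaw": 5}
    - {"travel": [0,0,0],"roll": 0,"jaw": 5}

```text
clock: 3.9
tool_pos: [0.4617, -0.1537, 0.0267]
orientation: [180.0, -0.0, 1.0]
force: [-0.3, -1.4, 2.6]
opening: 0.0136
gripper_force: 30.0
```

>>> apply_moves:
  targets:
    - {"travel": [0,0,-20],"roll": 0,"jaw": 5}
    - {"travel": [0,0,-30],"roll": 0,"jaw": 5}
    - {"travel": [0,0,-30],"roll": 0,"jaw": 5}
    - {"travel": [0,0,-30],"roll": 0,"jaw": 5}
    - {"travel": [0,48,-5],"roll": 0,"jaw": 5}
    - {"travel": [0,-48,0],"roll": 0,"jaw": 5}
    - {"travel": [0,-45,0],"roll": 0,"jaw": 5}
    - {"travel": [0,-40,0],"roll": 0,"jaw": 5}
    - {"travel": [0,-40,0],"roll": 0,"jaw": 5}
    - {"travel": [0,-40,0],"roll": 0,"jaw": 5}

```text
clock: 4.9
tool_pos: [0.4581, 0.0125, 0.1412]
orientation: [-180.0, 0.0, 0.9]
force: [1.3, 0.0, -2.1]
opening: 0.0134
gripper_force: 30.0
```

>>> apply_moves:
  targets:
    - {"travel": [0,0,0],"roll": 8.3,"jaw": 5}
    - {"travel": [0,0,0],"roll": 8.3,"jaw": 5}
    - {"travel": [0,0,0],"roll": 8.3,"jaw": 5}
    - {"travel": [0,0,0],"roll": 8.3,"jaw": 5}
    - {"travel": [0,0,0],"roll": 8.3,"jaw": 5}
    - {"travel": [0,0,0],"roll": 8.3,"jaw": 5}
    - {"travel": [0,0,0],"roll": 8.3,"jaw": 5}
    - {"travel": [0,0,0],"roll": 8.3,"jaw": 5}
    - {"travel": [0,0,0],"roll": 8.3,"jaw": 5}
    - {"travel": [0,0,0],"roll": 8.3,"jaw": 5}

```text
clock: 5.9
tool_pos: [0.4583, 0.0113, 0.141]
orientation: [179.9, 0.0, -82.4]
force: [-0.4, 0.2, -2.4]
opening: 0.0136
gripper_force: 30.0
```

```bash
python3 -c "
from h import *
goto(.5868,.079,.115,-81.9)"
```

```text
t 5.9 pos [0.4583 0.0113 0.141 ] ypr [179.9   0.  -82.4] travel [ -50.1 -136.4   26. ] roll -0.5 F [-0.4  0.2 -2.4] op 0.0136 30.0
```

>>> apply_moves:
  targets:
    - {"travel": [-10,-20,0],"roll": -0.5,"jaw": 5}
    - {"travel": [-10,-30,0],"roll": 0,"jaw": 5}
    - {"travel": [-10,-30,0],"roll": 0,"jaw": 5}
    - {"travel": [-10,-30,0],"roll": 0,"jaw": 5}
    - {"travel": [-10,-26.4,0],"roll": 0,"jaw": 5}
    - {"travel": [0,0,13],"roll": 0,"jaw": 5}
    - {"travel": [0,0,13],"roll": 0,"jaw": 5}
    - {"travel": [0,0,0],"roll": 0,"jaw": 5}
    - {"travel": [0,0,0],"roll": 0,"jaw": 5}

```text
clock: 6.8
tool_pos: [0.5855, 0.0802, 0.115]
orientation: [179.9, -0.0, -81.5]
force: [0.9, 0.1, -3.0]
opening: 0.0136
gripper_force: 30.0
```

```bash
python3 - <<'E'
from h import *
import cv2
goto(.5868,.079,.067,-81.9)
out=[]
for n,x0,y0 in(("top",205,155),("scene",245,140)):
    im=ctrl.snapshot(n)[:,:,::-1]
    out.append(cv2.resize(im[y0:y0+90,x0:x0+95],None,fx=4.2,fy=4.2,interpolation=cv2.INTER_CUBIC))
cv2.imwrite("pics/over.png",np.hstack(out))
E
```

```text
t 6.8 pos [0.5855 0.0802 0.115 ] ypr [179.9  -0.  -81.5] travel [ 1.4 -1.1 48. ] roll 0.4 F [ 0.9  0.1 -3. ] op 0.0136 30.0
```

View pics/over.png

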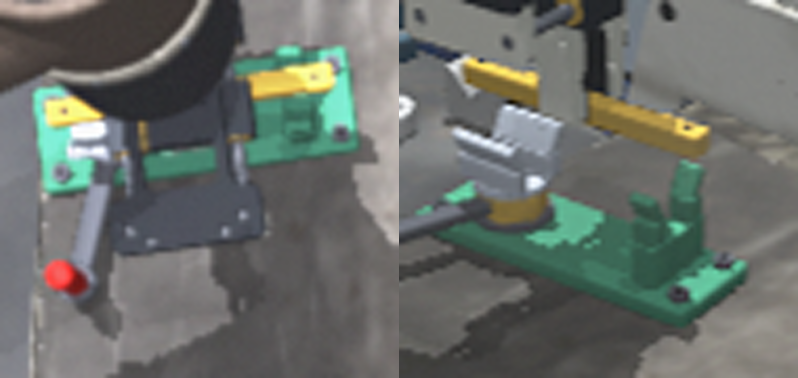

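The bar hangs squarely over the slot and notch, with both ends past the head and post. Next, lower it.

>>> apply_moves:
  targets:
    - {"travel": [1,-1,8],"roll": 0.4,"jaw": 5}
    - {"travel": [0,0,8],"roll": 0,"jaw": 5}
    - {"travel": [0,0,6],"roll": 0,"jaw": 5}
    - {"travel": [0,0,6],"roll": 0,"jaw": 5}
    - {"travel": [0,0,5],"roll": 0,"jaw": 5}
    - {"travel": [0,0,0],"roll": 0,"jaw": 5}

```text
clock: 7.5
tool_pos: [0.5871, 0.0798, 0.0815]
orientation: [179.9, -0.0, -81.9]
force: [0.1, 0.7, -2.5]
opening: 0.0138
gripper_force: 30.0
```

>>> apply_moves:
  targets:
    - {"travel": [0,0,4],"roll": 0,"jaw": 5}
    - {"travel": [0,0,4],"roll": 0,"jaw": 5}
    - {"travel": [0,0,0],"roll": 0,"jaw": 5}

```text
clock: 7.8
tool_pos: [0.5873, 0.0798, 0.074]
orientation: [180.0, -0.0, -81.9]
force: [-0.0, 0.6, -2.7]
opening: 0.0133
gripper_force: 30.0
```

>>> apply_moves:
  targets:
    - {"travel": [0,0,3],"roll": 0,"jaw": 5}
    - {"travel": [0,0,0],"roll": 0,"jaw": 5}
    - {"travel": [0,0,0],"roll": 0,"jaw": 5}

```text
clock: 8.1
tool_pos: [0.5876, 0.0799, 0.0715]
orientation: [180.0, -0.0, -81.9]
force: [-1.5, -0.0, -1.9]
opening: 0.0138
gripper_force: 30.0
```

>>> apply_moves:
  targets:
    - {"travel": [0,0,3],"roll": 0,"jaw": 5}
    - {"travel": [0,0,0],"roll": 0,"jaw": 5}
    - {"travel": [0,0,0],"roll": 0,"jaw": 5}

```text
clock: 8.4
tool_pos: [0.5877, 0.0799, 0.0685]
orientation: [180.0, -0.0, -81.9]
force: [-0.4, -0.0, -3.6]
opening: 0.0137
gripper_force: 30.0
```

```bash
python3 -c "
from h import *
goto(.5868,.079,.067,-81.9)
print(ctrl.get_obs()['moment'])"
```

```text
t 8.4 pos [0.5877 0.0799 0.0685] ypr [180.   -0.  -81.9] travel [0.8 1.  1.5] roll -0.0 F [-0.4 -0.  -3.6] op 0.0137 30.0
[0.08030365 0.17903135 0.00646361]
```

>>> apply_moves:
  targets:
    - {"travel": [0,0,2],"roll": 0,"jaw": 5}
    - {"travel": [0,0,0],"roll": 0,"jaw": 5}
    - {"travel": [0,0,0],"roll": 0,"jaw": 20}
    - {"travel": [0,0,0],"roll": 0,"jaw": 44}
    - {"travel": [0,0,0],"roll": 0,"jaw": 44}
    - {"travel": [0,0,0],"roll": 0,"jaw": 44}
    - {"travel": [0,0,0],"roll": 0,"jaw": 44}

```text
clock: 9.1
tool_pos: [0.5878, 0.08, 0.0667]
orientation: [-180.0, 0.0, -81.9]
force: [0.7, -0.2, 0.6]
opening: 0.0426
gripper_force: 0.0
```

>>> apply_moves:
  targets:
    - {"travel": [0,0,-10],"roll": 0,"jaw": 44}
    - {"travel": [0,0,-25],"roll": 0,"jaw": 44}
    - {"travel": [0,0,-30],"roll": 0,"jaw": 44}
    - {"travel": [0,0,-30],"roll": 0,"jaw": 44}
    - {"travel": [0,40,0],"roll": -8,"jaw": 30}
    - {"travel": [0,40,0],"roll": -8,"jaw": 30}
    - {"travel": [0,40,0],"roll": -8,"jaw": 30}
    - {"travel": [0,40,0],"roll": -8,"jaw": 30}
    - {"travel": [0,0,0],"roll": -8,"jaw": 30}
    - {"travel": [0,0,0],"roll": -8,"jaw": 30}

```text
clock: 10.1
tool_pos: [0.4386, 0.0253, 0.1629]
orientation: [-179.9, -0.1, -33.6]
force: [0.2, 1.1, 0.2]
opening: 0.03
gripper_force: 0.0
```

```bash
python3 - <<'E'
from h import *
import cv2
goto(.486,.1535,.115,-10.4)
out=[]
for n,x0,y0 in(("top",205,155),("scene",225,140)):
    im=ctrl.snapshot(n)[:,:,::-1]
    out.append(cv2.resize(im[y0:y0+90,x0:x0+110],None,fx=3.6,fy=3.6,interpolation=cv2.INTER_CUBIC))
cv2.imwrite("pics/placed.png",np.hstack(out))
E
```

```text
t 10.1 pos [0.4386 0.0253 0.1629] ypr [-1.799e+02 -1.000e-01 -3.360e+01] travel [ -31.5 -133.    47.9] roll -23.2 F [0.2 1.1 0.2] op 0.03 0.0
```

View pics/placed.png

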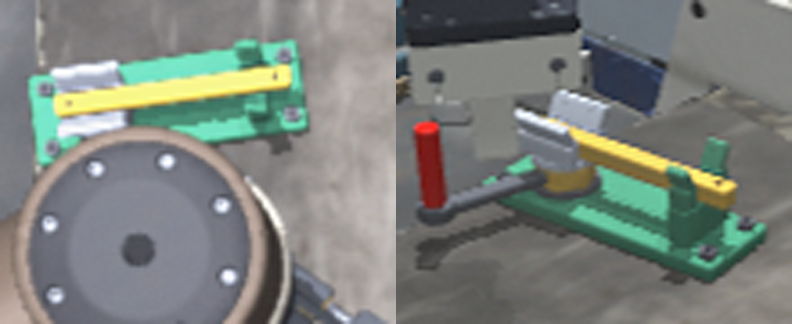

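```bash
python3 - <<'E'
from h import *
a=onz("top",*crop(55.5,105,205,155,3.6),.052);b=onz("top",*crop(291,77,205,155,3.6),.052)
print(a,b,(a+b)/2,np.linalg.norm(a-b),np.degrees(np.arctan2(*(b-a)[1::-1])))
goto(.486,.153,.13,-12)
E
```

```text
[0.57615731 0.16020688 0.052     ] [0.59697026 0.00149765 0.052     ] [0.58656378 0.08085227 0.052     ] 0.16006810837412688 -82.52892779447728
t 10.2 pos [0.4393 0.0257 0.1626] ypr [-1.799e+02 -1.000e-01 -3.380e+01] travel [ -32.  -131.7   32.6] roll -21.8 F [ 0.2 -0.6 -0.8] op 0.0297 0.0
```

>>> apply_moves:
  targets:
    - {"travel": [0,-30,0],"roll": 0,"jaw": 30}
    - {"travel": [-10,-40,0],"roll": 0,"jaw": 30}
    - {"travel": [-10,-40,0],"roll": 0,"jaw": 30}
    - {"travel": [-11.5,-23,0],"roll": 0,"jaw": 30}
    - {"travel": [0,0,10],"roll": -7.2,"jaw": 30}
    - {"travel": [0,0,10],"roll": -7.2,"jaw": 30}
    - {"travel": [0,0,10],"roll": -7.2,"jaw": 30}
    - {"travel": [0,0,0],"roll": 0,"jaw": 30}
    - {"travel": [0,0,0],"roll": 0,"jaw": 30}

```text
clock: 11.1
tool_pos: [0.4875, 0.1537, 0.1318]
orientation: [180.0, 0.0, -12.7]
force: [0.8, -0.2, 0.3]
opening: 0.0301
gripper_force: 0.0
```

```bash
python3 -c "
from h import *
goto(.486,.153,.065,-12)"
```

```text
t 11.1 pos [0.4875 0.1537 0.1318] ypr [180.    0.  -12.7] travel [-1.3  1.  66.8] roll -0.7 F [ 0.8 -0.2  0.3] op 0.0301 0.0
```

>>> apply_moves:
  targets:
    - {"travel": [-1,1,10],"roll": 0,"jaw": 30}
    - {"travel": [0,0,10],"roll": 0,"jaw": 30}
    - {"travel": [0,0,10],"roll": 0,"jaw": 30}
    - {"travel": [0,0,10],"roll": 0,"jaw": 30}
    - {"travel": [0,0,10],"roll": 0,"jaw": 30}
    - {"travel": [0,0,10],"roll": 0,"jaw": 30}
    - {"travel": [0,0,5],"roll": 0,"jaw": 30}
    - {"travel": [0,0,0],"roll": 0,"jaw": 30}

```text
clock: 11.9
tool_pos: [0.4857, 0.1526, 0.0656]
orientation: [179.9, 0.1, -12.3]
force: [0.8, 0.2, -0.5]
opening: 0.0298
gripper_force: 0.0
```

```bash
python3 - <<'E'
from h import *
import cv2
goto(.486,.153,.067,-12)
out=[]
for n,x0,y0 in(("top",195,165),("scene",205,140)):
    im=ctrl.snapshot(n)[:,:,::-1]
    out.append(cv2.resize(im[y0:y0+90,x0:x0+110],None,fx=3.6,fy=3.6,interpolation=cv2.INTER_CUBIC))
cv2.imwrite("pics/handle.png",np.hstack(out))
E
```

```text
t 11.9 pos [0.4857 0.1526 0.0656] ypr [ 1.799e+02  1.000e-01 -1.230e+01] travel [ 0.2 -0.5 -1.4] roll -0.3 F [ 0.8  0.2 -0.5] op 0.0298 0.0
```

View pics/handle.png

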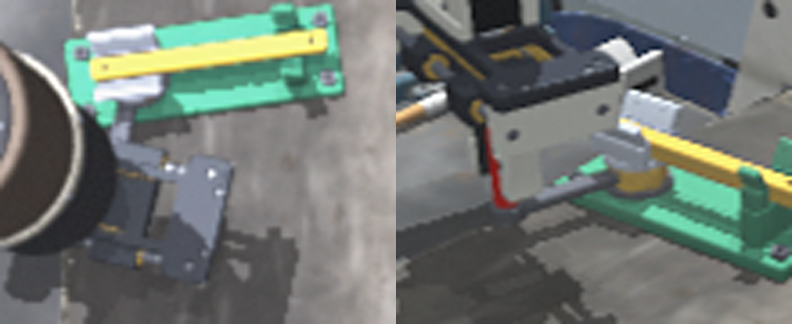

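The handle stands between the fingers, and the bar is still home (160 mm long when measured at its home height). Next, swing along the arc.

>>> apply_moves:
  targets:
    - {"travel": [0,0,0],"roll": 0,"jaw": 24}
    - {"travel": [0,0,0],"roll": 0,"jaw": 24}
    - {"travel": [0.1,-5,0],"roll": 3,"jaw": 24}
    - {"travel": [0.1,-5,0],"roll": 3,"jaw": 24}
    - {"travel": [0.1,-5,0],"roll": 3,"jaw": 24}
    - {"travel": [0.1,-5,0],"roll": 3,"jaw": 24}
    - {"travel": [0.1,-5,0],"roll": 3,"jaw": 24}

```text
clock: 12.7
tool_pos: [0.4938, 0.1759, 0.0668]
orientation: [179.9, 0.0, -27.5]
force: [-1.7, -2.6, 2.2]
opening: 0.024
gripper_force: 1.4
```

```bash
cat >>h.py <<'E'
def arc(th):
    s=np.array([.579,.1335]);t=np.radians(th);p=s+.095*np.array([np.cos(t),np.sin(t)])
    q=ctrl.get_obs()["tool_pos"][:2]-s;print("now r",np.hypot(*q).round(4),"ang",np.degrees(np.arctan2(q[1],q[0])).round(1))
    goto(*p,.067,th-180)
E
python3 -c "
from h import *
arc(153)"
```

```text
now r 0.0951 ang 153.6
t 12.7 pos [0.4938 0.1759 0.0668] ypr [179.9   0.  -27.5] travel [ 0.1 -0.9 -0.2] roll -0.5 F [-1.7 -2.6  2.2] op 0.024 1.4
```

Pushing at about 3 N, as expected for the thread. Continue.

>>> apply_moves:
  targets:
    - {"travel": [0.1,-5,0],"roll": 3,"jaw": 24}
    - {"travel": [0.1,-5,0],"roll": 3,"jaw": 24}
    - {"travel": [0.1,-5,0],"roll": 3,"jaw": 24}
    - {"travel": [0.1,-5,0],"roll": 3,"jaw": 24}
    - {"travel": [0.1,-5,0],"roll": 3,"jaw": 24}
    - {"travel": [0.1,-5,0],"roll": 3,"jaw": 24}
    - {"travel": [0.1,-5,0],"roll": 3,"jaw": 24}
    - {"travel": [0.1,-5,0],"roll": 3,"jaw": 24}
    - {"travel": [0,0,0],"roll": 0,"jaw": 24}

```text
clock: 13.6
tool_pos: [0.5191, 0.2072, 0.0665]
orientation: [180.0, 0.0, -51.4]
force: [-2.7, -0.9, 0.3]
opening: 0.0241
gripper_force: 0.7
```

```bash
python3 -c "
from h import *
arc(129)"
```

```text
now r 0.095 ang 129.1
t 13.6 pos [0.5191 0.2072 0.0665] ypr [180.    0.  -51.4] travel [ 0.  -0.2 -0.5] roll -0.4 F [-2.7 -0.9  0.3] op 0.0241 0.7
```

>>> apply_moves:
  targets:
    - {"travel": [0.1,-4,0],"roll": 2.4,"jaw": 24}
    - {"travel": [0.1,-4,0],"roll": 2.4,"jaw": 24}
    - {"travel": [0.1,-4,0],"roll": 2.4,"jaw": 24}
    - {"travel": [0.1,-4,0],"roll": 2.4,"jaw": 24}
    - {"travel": [0,0,0],"roll": 0,"jaw": 24}

```text
clock: 14.1
tool_pos: [0.5325, 0.2161, 0.0665]
orientation: [180.0, 0.0, -60.9]
force: [-3.0, 0.9, -0.6]
opening: 0.0241
gripper_force: 0.8
```

>>> apply_moves:
  targets:
    - {"travel": [0,-2,0],"roll": 1.2,"jaw": 24}
    - {"travel": [0,-2,0],"roll": 1.2,"jaw": 24}
    - {"travel": [0,0,0],"roll": 0,"jaw": 24}

```text
clock: 14.4
tool_pos: [0.5363, 0.2181, 0.0665]
orientation: [180.0, 0.0, -63.4]
force: [-2.9, -0.0, -0.2]
opening: 0.024
gripper_force: 1.0
```

```bash
python3 -c "
from h import *
arc(112)"
```

```text
now r 0.0948 ang 116.8
t 14.4 pos [0.5363 0.2181 0.0665] ypr [180.    0.  -63.4] travel [ 0.1 -7.9 -0.5] roll 4.6 F [-2.9 -0.  -0.2] op 0.024 1.0
```

>>> apply_moves:
  targets:
    - {"travel": [0,-2,0],"roll": 1.2,"jaw": 24}
    - {"travel": [0,-2,0],"roll": 1.2,"jaw": 24}
    - {"travel": [0,0,0],"roll": 0,"jaw": 24}

```text
clock: 14.7
tool_pos: [0.5402, 0.22, 0.0666]
orientation: [-180.0, -0.0, -65.8]
force: [-2.2, 1.8, -1.1]
opening: 0.0238
gripper_force: 0.9
```

>>> apply_moves:
  targets:
    - {"travel": [0,-2,0],"roll": 1.2,"jaw": 24}
    - {"travel": [0,0,0],"roll": 0,"jaw": 24}

```text
clock: 14.9
tool_pos: [0.5419, 0.2207, 0.0666]
orientation: [-180.0, -0.0, -67.0]
force: [-2.2, 0.0, -1.1]
opening: 0.0243
gripper_force: 0.9
```

>>> apply_moves:
  targets:
    - {"travel": [0,-2,0],"roll": 1.2,"jaw": 24}
    - {"travel": [0,0,0],"roll": 0,"jaw": 24}

```text
clock: 15.1
tool_pos: [0.5438, 0.2215, 0.0666]
orientation: [-180.0, -0.0, -68.2]
force: [-1.8, 0.0, -1.4]
opening: 0.0238
gripper_force: 0.9
```

>>> apply_moves:
  targets:
    - {"travel": [0,-2,0],"roll": 1.2,"jaw": 24}
    - {"travel": [0,0,0],"roll": 0,"jaw": 24}

```text
clock: 15.3
tool_pos: [0.5456, 0.2222, 0.0666]
orientation: [-180.0, -0.0, -69.4]
force: [-2.5, 0.2, -0.4]
opening: 0.0241
gripper_force: 0.9
```

>>> apply_moves:
  targets:
    - {"travel": [0,-2,0],"roll": 1.2,"jaw": 24}
    - {"travel": [0,0,0],"roll": 0,"jaw": 24}

```text
clock: 15.5
tool_pos: [0.5471, 0.2227, 0.0665]
orientation: [180.0, -0.0, -70.6]
force: [-3.7, -0.2, -0.6]
opening: 0.0241
gripper_force: 1.9
```

>>> apply_moves:
  targets:
    - {"travel": [0,-2,0],"roll": 1.2,"jaw": 24}
    - {"travel": [0,0,0],"roll": 0,"jaw": 24}

```text
clock: 15.7
tool_pos: [0.5478, 0.2228, 0.0664]
orientation: [179.8, -0.0, -71.8]
force: [-8.9, -1.3, 4.1]
opening: 0.0241
gripper_force: 4.2
```

```bash
python3 -c "
from h import *
arc(108)"
```

```text
now r 0.0946 ang 109.2
t 15.7 pos [0.5478 0.2228 0.0664] ypr [179.8  -0.  -71.8] travel [-0.4 -2.  -0.6] roll 0.2 F [-8.9 -1.3  4.1] op 0.0241 4.2
```

Force is rising: the stop. One firmer nudge to seat it.

>>> apply_moves:
  targets:
    - {"travel": [0,-2,0],"roll": 0,"jaw": 24}
    - {"travel": [0,0,0],"roll": 0,"jaw": 24}
    - {"travel": [0,0,0],"roll": 0,"jaw": 24}

```text
clock: 16.0
tool_pos: [0.5484, 0.2231, 0.0663]
orientation: [179.7, -0.0, -71.8]
force: [-13.7, -1.0, 8.6]
opening: 0.0244
gripper_force: 6.6
```

```bash
python3 -c "
from h import *
arc(108)"
```

```text
now r 0.0946 ang 108.8
t 16.0 pos [0.5484 0.2231 0.0663] ypr [179.7  -0.  -71.8] travel [-0.4 -1.4 -0.7] roll 0.2 F [-13.7  -1.    8.6] op 0.0244 6.6
```

>>> apply_moves:
  targets:
    - {"travel": [0,1,0],"roll": 0,"jaw": 34}
    - {"travel": [0,1,0],"roll": 0,"jaw": 34}
    - {"travel": [0,0,0],"roll": 0,"jaw": 34}
    - {"travel": [0,0,0],"roll": 0,"jaw": 34}
    - {"travel": [0,0,-10],"roll": 0,"jaw": 34}
    - {"travel": [0,0,-20],"roll": 0,"jaw": 34}
    - {"travel": [0,0,-30],"roll": 0,"jaw": 34}
    - {"travel": [0,0,-30],"roll": 0,"jaw": 34}
    - {"travel": [0,0,-30],"roll": 0,"jaw": 34}

```text
clock: 16.9
tool_pos: [0.5493, 0.2235, 0.1887]
orientation: [-179.9, 0.0, -71.7]
force: [0.4, 0.2, -0.2]
opening: 0.0335
gripper_force: 0.0
```

>>> apply_moves:
  targets:
    - {"travel": [-30,-20,0],"roll": 0,"jaw": 34}
    - {"travel": [-30,-20,0],"roll": 0,"jaw": 34}
    - {"travel": [-30,-20,0],"roll": 0,"jaw": 34}
    - {"travel": [-30,-20,0],"roll": 0,"jaw": 34}
    - {"travel": [-20,0,0],"roll": 0,"jaw": 34}
    - {"travel": [0,0,0],"roll": 0,"jaw": 34}
    - {"travel": [0,0,0],"roll": 0,"jaw": 34}

```text
clock: 17.6
tool_pos: [0.5807, 0.3816, 0.1868]
orientation: [180.0, -0.0, -71.7]
force: [-0.7, 0.5, -0.4]
opening: 0.0338
gripper_force: 0.0
```

```bash
python3 - <<'E'
from h import *
import cv2
out=[]
for n,x0,y0 in(("top",190,155),("scene",215,140)):
    im=ctrl.snapshot(n)[:,:,::-1]
    out.append(cv2.resize(im[y0:y0+90,x0:x0+120],None,fx=3.3,fy=3.3,interpolation=cv2.INTER_CUBIC))
cv2.imwrite("pics/end.png",np.hstack(out))
E
```

```text
(no output)
```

View pics/end.png

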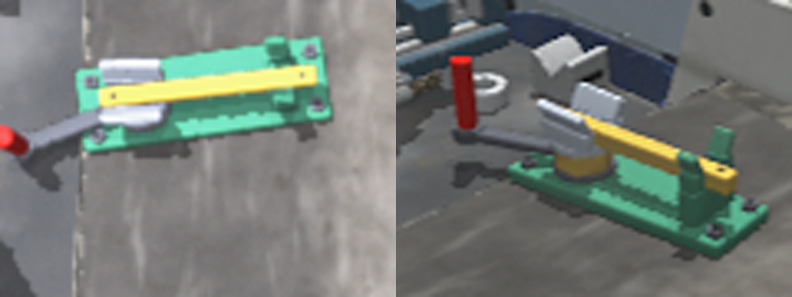

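The bar lies in the slot and notch, the lever is round against its stop with the handle at about (8,140) in the top crop, and the arm is clear.

```bash
python3 -c "
from plant import ctrl
print(ctrl.close_job())"
```

```text
the job is handed in; nothing more can be done
None
```

The brass bar lies in the screw's slot and the post's notch, and the lever is swung clockwise about 58° to its hard stop; the screwdriver and hex key were not touched, and the job was handed in at about 18 s (no verdict came back).

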